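# Unfold the clamp's crank handle and wind the glued pin box snug

### The arm

A 6-joint arm with a two-finger parallel gripper is mounted at the origin on the work surface. World frame = base frame: x ahead of the robot, y to its left, z up, the work surface at z = 0. Lengths are in mm, angles in degrees, forces in N, time in s.
With the tool pointing down it reaches from about 350 to 850 mm from the base axis. Payload 8.1 kg.
Tool frame: the origin (TCP) lies at the very end of the fingers, on their centre line; the grasp point (between the pads) lies 19 mm behind it (r.grip_depth is the distance from the TCP to the grasp point, in mm); y points along the fingers, z is the direction in which the jaws open and shut, and the axes are right-handed (so a half turn about y gives the same grasp; the last joint's range is limited). The gripper opens to 85 mm and grips with 20 to 120 N. Pads are 22 mm wide; open, the fingers measure 114 mm over their backs; the gripper's body (76 mm by 85 mm) begins 54 mm behind the grasp point. The pads swing forward as they close: fully open they stand 13 mm farther back than shut.
Start: joints at [-80.523, 7.471, 85.268, -0, 87.261, -4.893], TCP at [148.928, -581.228, 231.292] pointing down, gripper open.
Joint ranges: [-169.43, 169.43], [-51.17, 129.36], [1.28, 143.12], [-76.62, 256.62], [0, 156.53], [-152.29, 152.29]. Speed limits (degrees/s): [136.94, 136.94, 159.86, 180, 180, 180].

### API

Orientations are given as [roll, pitch, yaw] about the fixed x, y, z axes, in that order (R = Rz(yaw) Ry(pitch) Rx(roll)).
In Python, from bench import readout, eyes, r gives the robot as it stands. The module is installed in compiled form; this text tells all that it offers.
- The arm moves only by the tool move_arm, never from a script. Its argument "motion" is text: rows parted by semicolons, each of 6 numbers parted by spaces: the shift along the world's x, y, z in cm, then the turn, a rotation vector about the world's x, y, z in degrees. A call has 1 to 10 rows; each row is the pose to reach, as a shift and turn from the pose commanded when the call began; what a row does not reach only later rows make up. A row lasts 1/12 s, in which the tool goes at most 41.7 mm and 7.16 degrees, less where a joint would pass 70% of its speed; a pose out of reach is approached as far as the arm can. A call with a gripper value outside its range is refused whole. "fingers" is the finger opening in cm, from 0 to 8.54, set as the call begins (left out, the last holds). The fingers move at their own pace and stop on an object; "squeeze" is the grip in N (left out, the last holds). Time passes only in rows, so rows that repeat a pose let the fingers close. It gives the time, the measured TCP pose, the force and the opening at its end, in the units of the state.
- readout.sense(): the state, without advancing time (a new reading comes with each control period).
- eyes.snapshot(name): name is "scene" or "top"; returns a dict with "image" (400x640x3 uint8, blue, green, red), "fx", "fy", "cx", "cy" (pixels), "dist_coeffs" ([k1, k2, p1, p2, k3] as OpenCV has them; the pictures are not rectified), "world_to_cam" (4x4, takes a point from world to camera coordinates). Camera axes: x right, y down, z forward; pixel columns grow to the right and rows downward; lengths in mm; the calibration is good to about 2 mm. A picture is of the moment at which its call begins. There is no depth.
- r.hand_in(): hands the job in, once; it reports no verdict.
The state is a dict: "time": time; "joint_pos": joint angles; "qd": joint speeds; "joint_efforts": joint torques, N m; "tool_pos": TCP position; "tcp_rot": TCP orientation; "ft_force": force on the tool from outside, world axes, zero at the start; "wrist_torque": the same for the moment, N m; "finger_gap": finger opening in mm.
Only numpy, scipy, OpenCV 4.12 (cv2) and the standard library are available. Lean on these libraries where they do the work, as an engineer would, in place of code of your own. Each camera call takes 0.05 s, during which the arm holds its last target. There are 200 camera calls.

### The job

The clear pin box has just been glued and must be clamped while it dries: swing the folded red crank handle up until it stands upright, then wind the crank clockwise (seen from above) until the orange pad holds the box square against the stop's black bumper with about 20 N. The box is brittle: stop by feel as soon as it is held firmly, never squeeze it beyond 30 N, leave the handle standing up and let go. Do not push on the box, pad or stop with the robot and leave the other things on the table where they are.

Things in the scene. Friction and masses are not known exactly. Their poses are not given: they have to be found in the camera images.
- clamp: green bench clamp fixed to the table; origin on the table under the crank's axis, z up. Bed 320 x 110 mm, top 15 mm above the table, along its +x from x = -55 to 265 mm; gearbox 90 x 90 mm round the origin, top at 72 mm. The jaw slides towards +x as the crank is wound; jaw and stop tops are at 61 mm, only the crank stands higher (arm 12 mm wide, from 86 to 96 mm)
- crank_axis (a point): point on the crank's vertical turning axis, 106 mm above the table, at the height of the handle's pivot
- crank (a joint): crank angle, rad, 0 to 10.5, grows clockwise seen from above; 0: arm points to the clamp's -x. Start varies. 1 rad moves the jaw 10 mm. Free drag about 0.32 N m (6.4 N at the handle, 50 mm off the axis); it stays where left, even loaded. Each 10 N of clamping adds 0.1 N m (2 N along the path at the handle). Once box and stop are in contact, 1 mm of jaw gives about 13 N
- handle_pivot (a point): pivot by which the handle folds, on the arm 50 mm from the crank's axis, 106 mm above the table; the pivot pin is level and square to the arm, between two steel cheeks 18 mm over all
- handle (a joint): fold angle of the handle, rad: 0 folded flat above the arm with its free end at the hub, 1.57 upright, 1.62 its end stop. Stiff pivot (0.07 N m, about 2 N at the sleeve): it stays where it is left
- handle_grip (a point): centre of the grippable part of the red sleeve, on its centre line, 36 mm from the pivot. The sleeve is 16 mm in diameter, spans 13 to 55 mm from the pivot and spins freely about the handle's own axis, so that a gripper need not turn with the crank. Folded, its centre line is 106 mm above the table and there is 3 mm of air above the arm
- pad: orange spring-loaded pad, 76 mm wide and 30 mm high, on the front of the steel jaw; origin at the middle of its back, its flat front 7 mm further along its +x (the clamp's +x). Its spring gives 15 N per mm, travel 6 mm
- pinbox: clear open plastic pin box with pins in it, 60 mm (its x, along the clamp) x 80 mm x 30 mm high, 0.15 kg, standing loose on the bed between pad and stop, perhaps a little askew: the pad pushes it along and squares it; origin in the middle of its underside
- stop: steel stop block, 22 mm (x) x 84 mm x 45 mm high, pinned on the bed at a place that varies; origin in the middle of its underside, its face towards the pad is 11 mm towards the clamp's -x. From that face stands out a black bumper plate (74 x 30 mm), screwed out by an unmeasured 2 to 8 mm and locked: the box comes to rest against the bumper, at a place to be found by feel
Mind the look-alikes: they are no part of the job. Leave any brown or turquoise look-alike of the pinbox alone.

How it is judged:
By the outcome, as a careful person would: the job done as asked, in the order asked, and still so for the second after the job is handed in, with the robot touching nothing.
It also fails if it takes over 72 s, if anything falls off the work surface, if the arm or the gripper's body presses on something with over 40 N, if the wrist force passes 120 N, or if a joint passes its speed limit or range.

## Working session

There is one attempt and no reset: what is moved stays moved. The work goes in short steps, Python scripts to look and compute and a tool call to move; the robot and the scene stay as the last step left them, time stands still between calls to the robot, and variables do not carry over. Pictures are saved under pics/ and viewed, about 8 in all and at most 12, crops included, and the job is handed in when it is done.

Besides the shell and the picture viewer there is one more tool, called after "Call:" as name(argument=value, ...), one argument or row to a line, values as JSON. move_arm: Moves the arm, as the interface text tells. Its arguments: {"type":"object","properties":{"motion":{"type":"string"},"fingers":{"type":"number"},"squeeze":{"type":"number"}},"required":["motion"]}

```bash
mkdir -p pics; cat > h.py <<'E'
import numpy as np, cv2
from bench import readout, eyes, r
def snap(n):
    s=eyes.snapshot(n); s['K']=np.array([[s['fx'],0,s['cx']],[0,s['fy'],s['cy']],[0,0,1.]]); s['d']=np.array(s['dist_coeffs'],float); s['T']=np.array(s['world_to_cam'],float); return s
def ray(s,p):
    u=cv2.undistortPoints(np.array([[p]],float),s['K'],s['d'])[0,0]
    R=s['T'][:3,:3]; return -R.T@s['T'][:3,3], R.T@np.array([u[0],u[1],1.])
def onz(s,p,z):
    o,d=ray(s,p); return o+d*(z-o[2])/d[2]
def proj(s,P):
    T=s['T']; return cv2.projectPoints(np.array(P,float).reshape(-1,1,3),cv2.Rodrigues(T[:3,:3])[0],T[:3,3],s['K'],s['d'])[0][:,0]
E
python3 - <<'E'
from h import *
for n in('scene','top'):
    s=snap(n); cv2.imwrite(f'pics/{n}0.png',s['image']); print(n,s['fx'],ray(s,(320,200)))
print(readout.sense())
E
```

```text
scene 384.78276168840677 (array([1037.51250186, -264.7150442 ,  640.50631205]), array([-0.59968139,  0.36781222, -0.7110632 ]))
top 376.1731441220206 (array([453.30449112,  63.77347352, 743.81763539]), array([ 0.21832531, -0.00767896, -0.97586266]))
{'time': 0.1, 'joint_pos': array([-8.05228510e+01,  7.51016414e+00,  8.53222661e+01,  2.76237403e-04,
        8.72637030e+01, -4.89367961e+00]), 'qd': array([ 0.0532359 , -0.12351516, -0.15427076,  0.01626358,  0.03658786,
        0.03715866]), 'joint_efforts': array([ 4.77129797e-04, -5.70952463e+01, -5.01940620e+01, -2.16207509e-04,
        8.18288536e-03,  9.11325884e-06]), 'tool_pos': array([ 148.85254644, -580.72695157,  230.36319785]), 'tcp_rot': array([-9.00957593e+01,  8.47573027e-03, -1.65629192e+02]), 'ft_force': array([ 0.2415041 ,  0.14479116, -0.58388138]), 'wrist_torque': array([-0.02975736,  0.00334051,  0.05614418]), 'finger_gap': 85.578972730097}
```

View pics/scene0.png

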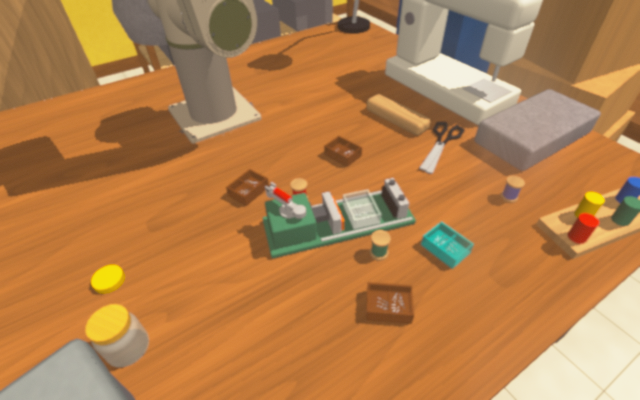

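View pics/top0.png

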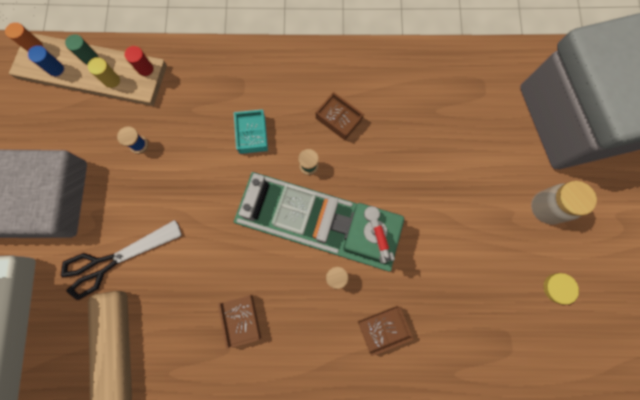

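The red sleeve is at about top (382,240) and scene (285,195). Look-alikes are the red thread spools at top (137,62) and scene (583,228). The clear box is at top (294,209). The brown boxes at (340,117), (241,321), (386,330) and the turquoise box at (250,131) are decoys. Next I check the choice in a close crop.

```bash
python3 - <<'E'
from h import *
t=snap('top'); s=snap('scene')
a=cv2.resize(t['image'][165:280,225:420],None,fx=4,fy=4,interpolation=cv2.INTER_CUBIC)
b=cv2.resize(s['image'][170:260,255:420],None,fx=4.7,fy=4.7,interpolation=cv2.INTER_CUBIC)[:,:780]
cv2.imwrite('pics/c_top.png',a); cv2.imwrite('pics/c_scene.png',b)
for n,q in(('top',t),('scene',s)):
    h=cv2.cvtColor(q['image'],cv2.COLOR_BGR2HSV)
    m=((h[...,0]<5)|(h[...,0]>174))&(h[...,1]>170)&(h[...,2]>110)
    k,l,st,c=cv2.connectedComponentsWithStats(m.astype(np.uint8))
    for i in range(1,k):
        if st[i,4]>15:
            yy,xx=np.where(l==i); rr=cv2.minAreaRect(np.c_[xx,yy].astype(np.float32)); print(n,st[i],c[i],rr,onz(q,c[i],106))
    g=(h[...,0]>55)&(h[...,0]<90)&(h[...,1]>90)
    k,l,st,c=cv2.connectedComponentsWithStats(g.astype(np.uint8))
    for i in range(1,k):
        if st[i,4]>150: print(' green',st[i],c[i])
for p in((320,200),(420,200),(320,100)): print(p,onz(t,p,0))
E
```

```text
top [126  46  17  17 221] [133.70135747  54.00904977] ((134.0, 54.0), (16.0, 16.0), 90.0) [875.13751163 409.65147545 106.        ]
top [375 227  13  22 150] [380.94666667 238.16666667] ((380.75, 237.75), (21.50348663330078, 7.273237705230713), 71.56504821777344) [530.14490947 -44.94339588 106.        ]
 green [ 235  110   32   43 1162] [250.36746988 131.18330465]
scene [274 188  17  14  88] [281.26136364 194.70454545] ((281.25274658203125, 194.6624755859375), (17.244159698486328, 5.527744293212891), 32.735225677490234) [530.75664354 -43.61611404 106.        ]
scene [577 215  20  27 186] [585.74193548 226.05376344] ((586.7382202148438, 228.49888610839844), (17.018232345581055, 26.736164093017578), 5.440331935882568) [912.12493163 369.49245585 106.        ]
 green [270 196  44  35 427] [291.83840749 217.87587822]
 green [ 422  223   47   44 1157] [444.90060501 244.47450303]
 green [273 236  47  19 182] [296.81868132 246.40659341]
(320, 200) [619.7154221  57.92045     0.       ]
(420, 200) [ 620.78523446 -144.4521113     0.        ]
(320, 100) [840.06732987  58.6670308    0.        ]
```

View pics/c_top.png

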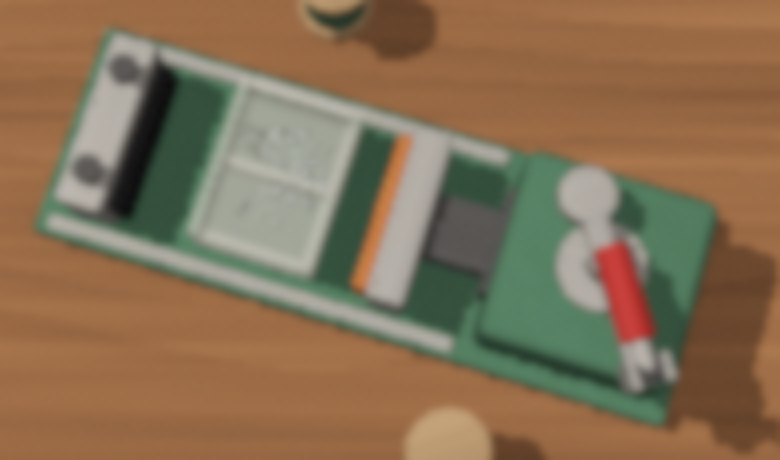

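View pics/c_scene.png

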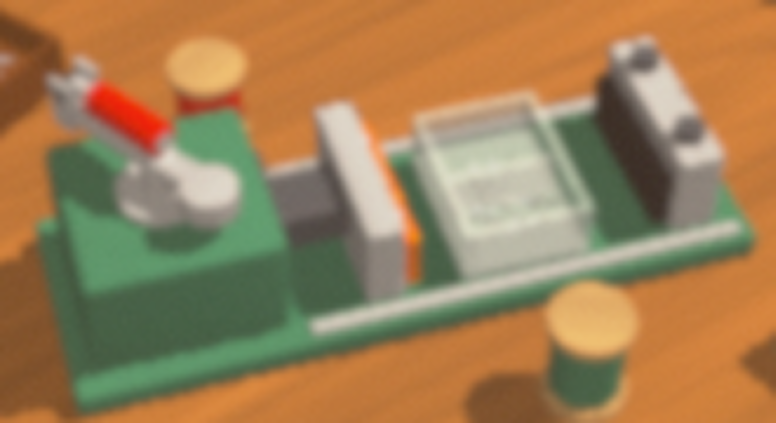

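The crop confirms the red sleeve is folded. Its pivot cheeks are at about top px (386,258) and the hub is under its free end, near (377,230). The clamp's +x points left and slightly up in the picture. The clear box, with its white frame, sits between the orange pad and the black bumper. Next I compute the numbers.

```bash
python3 - <<'E'
from h import *
res={}
for n in('top','scene'):
    q=snap(n); h=cv2.cvtColor(q['image'],cv2.COLOR_BGR2HSV)
    m=((h[...,0]<6)|(h[...,0]>172))&(h[...,1]>150)&(h[...,2]>90)
    k,l,st,c=cv2.connectedComponentsWithStats(m.astype(np.uint8))
    i=min(range(1,k),key=lambda i:np.linalg.norm(c[i]-((381,238) if n=='top' else (281,195)))) 
    yy,xx=np.where(l==i); W=np.array([onz(q,p,106)[:2] for p in np.c_[xx,yy]])
    mu=W.mean(0); e,v=np.linalg.eigh(np.cov((W-mu).T)); d=v[:,1]; d*=-np.sign(d[0]); t=(W-mu)@d
    print(n,mu,np.degrees(np.arctan2(d[1],d[0])),t.min(),t.max(),'axis',mu-16*d,'pivot',mu+34*d)
    res[n]=q
t=res['top']
C=lambda u,v,z:onz(t,(225+u/4,165+v/4),z)[:2]
cs=[C(*p,72) for p in((535,152),(716,205),(480,338))]; print('gear top',cs,'centre',(cs[1]+cs[2])/2,[np.linalg.norm(cs[0]-cs[j]) for j in(1,2)])
e=C(160,50,19)-C(505,157,19); f=C(45,220,19)-C(452,345,19); print('yaw',[np.degrees(np.arctan2(w[1],w[0])) for w in(e,f)])
a=np.radians(np.mean([np.degrees(np.arctan2(w[1],w[0])) for w in(e,f)])); x=np.array([np.cos(a),np.sin(a)]); o=(cs[1]+cs[2])/2
for nm,u,v,z in(('pad top edge',382,215,50),('box r',335,200,45),('box l',215,160,45),('bump',150,140,50)): print(nm,(C(u,v,z)-o)@x)
E
```

```text
top [530.51528597 -44.68862167] -164.16369815801875 -20.32662141584887 18.990738891301877 axis [545.90801056 -40.32238422] pivot [497.8057462  -53.96687626]
scene [530.63075062 -43.5427163 ] -167.83587132212017 -21.556290042248655 23.77636475490992 axis [546.27151874 -40.17131115] pivot [497.39411837 -50.70695224]
gear top [array([598.36527438, -12.32038625]), array([574.25409811, -93.74011948]), array([513.71449481,  13.76584772])] centre [543.98429646 -39.98713588] [np.float64(84.91479129603617), np.float64(88.57903862523901)]
yaw [np.float64(72.61206889553216), np.float64(73.22195669793648)]
pad top edge 101.36944026703209
box r 124.85882188783066
box l 184.99926610669414
bump 216.52877895392342
```

Call:
move_arm(
  motion="38.3 53.7 -4 0 0 1;38.3 53.7 -4 0 0 1;38.3 53.7 -4 0 0 1;38.3 53.7 -4 0 0 1;38.3 53.7 -4 0 0 1;38.3 53.7 -4 0 0 1;38.3 53.7 -4 0 0 1;38.3 53.7 -4 0 0 1;38.3 53.7 -4 0 0 1;38.3 53.7 -4 0 0 1",
  fingers=5,
)

```text
time: 1.13
tool_pos: [391.2, -240.8, 206.3]
tcp_rot: [-90.0, 0.0, -164.6]
ft_force: [0.7, -0.2, 1.0]
finger_gap: 50.0
```

Call:
move_arm(
  motion="13.5 19 -2.5 0 0 0;13.5 19 -2.5 0 0 0;13.5 19 -2.5 0 0 0;13.5 19 -2.5 0 0 0;13.5 19 -2.5 0 0 0;13.5 19 -2.5 0 0 0;13.5 19 -2.5 0 0 0;13.5 19 -2.5 0 0 0;13.5 19 -2.5 0 0 0",
)

```text
time: 1.88
tool_pos: [525.2, -52.8, 181.0]
tcp_rot: [-90.0, -0.0, -164.6]
ft_force: [-0.5, -1.8, -0.3]
finger_gap: 49.9
```

Call:
move_arm(
  motion="0.7 0.9 -1 0 0 0;0.7 0.9 -3 0 0 0;0.7 0.9 -4.5 0 0 0;0.7 0.9 -5.5 0 0 0;0.7 0.9 -5.5 0 0 0",
)

```text
time: 2.3
tool_pos: [530.4, -43.9, 123.0]
tcp_rot: [-90.1, -0.2, -164.7]
ft_force: [-0.4, -0.4, -0.6]
finger_gap: 49.9
```

```bash
python3 - <<'E'
from h import *
s=snap('scene'); t=snap('top')
a=cv2.resize(s['image'][150:250,230:350],None,fx=4,fy=4,interpolation=cv2.INTER_CUBIC)
b=cv2.resize(t['image'][180:280,320:420],None,fx=4,fy=4,interpolation=cv2.INTER_CUBIC)[:,:320]
cv2.imwrite('pics/d.png',np.hstack([a,b])); print(readout.sense()['tool_pos'],readout.sense()['ft_force'])
E
```

```text
[532.16417128 -44.02496576 125.93509117] [ 0.42083702 -0.28668722  0.29519731]
```

View pics/d.png

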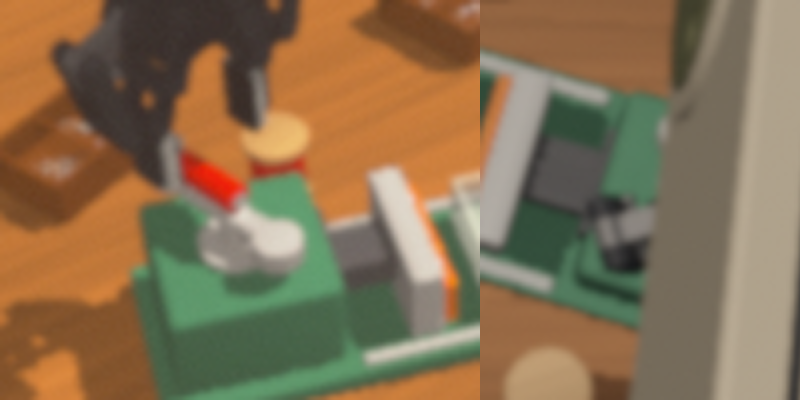

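The scene crop shows the two fingers on either side of the red sleeve. The near finger is at crop (170,165), the far one at (250,105). I descend and grip gently.

Call:
move_arm(
  motion="0 0 -1.2 0 0 0;0 0 -2.4 0 0 0;0 0 -3.2 0 0 0;0 0 -3.2 0 0 0;0 0 -3.2 0 0 0",
)

```text
time: 2.82
tool_pos: [531.6, -43.5, 93.0]
tcp_rot: [-90.1, -0.1, -164.6]
ft_force: [-0.5, 0.5, 0.2]
finger_gap: 50.3
```

Call:
move_arm(
  motion="0 0 0 0 0 0;0 0 0 0 0 0;0 0 0 0 0 0;0 0 0 0 0 0;0 0 0 0 0 0;0 0 0 0 0 0;0 0 0 0 0 0;0 0 0 0 0 0",
  fingers=1,
  squeeze=30,
)

```text
time: 3.48
tool_pos: [532.8, -43.2, 94.6]
tcp_rot: [-90.0, 0.1, -164.6]
ft_force: [-0.4, 5.7, 5.0]
finger_gap: 14.7
```

Call:
move_arm(
  motion="-0.02 0 0.3 0 0 0;-0.05 -0.01 0.63 0 0 0;-0.12 -0.03 0.93 0 0 0;-0.21 -0.06 1.23 0 0 0;-0.33 -0.09 1.52 0 0 0;-0.46 -0.13 1.8 0 0 0;-0.63 -0.17 2.06 0 0 0;-0.81 -0.22 2.31 0 0 0;-0.81 -0.22 2.31 0 0 0",
)

```text
time: 4.23
tool_pos: [523.1, -45.8, 116.9]
tcp_rot: [-90.0, -0.1, -164.6]
ft_force: [-5.2, 1.3, -9.2]
finger_gap: 14.7
```

Call:
move_arm(
  motion="-0.21 -0.06 0.23 0 0 0;-0.43 -0.12 0.45 0 0 0;-0.68 -0.19 0.64 0 0 0;-0.93 -0.26 0.81 0 0 0;-1.2 -0.33 0.95 0 0 0;-1.47 -0.41 1.07 0 0 0;-1.76 -0.49 1.16 0 0 0;-2.06 -0.57 1.24 0 0 0;-2.06 -0.57 1.24 0 0 0",
)

```text
time: 4.98
tool_pos: [505.0, -51.2, 131.5]
tcp_rot: [-90.0, 0.2, -164.6]
ft_force: [1.0, 6.0, -4.5]
finger_gap: 14.0
```

```bash
python3 - <<'E'
from h import *
s=snap('scene')
cv2.imwrite('pics/e.png',cv2.resize(s['image'][140:250,230:350],None,fx=5,fy=5,interpolation=cv2.INTER_CUBIC)); z=readout.sense();print(z['tool_pos'],z['ft_force'],z['wrist_torque'])
P=[(497.5,-53.5,106+k) for k in(0,13,55)]; print(proj(s,P))
E
```

```text
[505.05059215 -51.2475977  131.48287816] [-0.61535477  6.07233178 -4.06891783] [ 1.13455443 -0.04836574  0.13112957]
[[269.04662675 187.16028689]
 [268.28032099 182.44950542]
 [265.67536656 166.44183457]]
```

View pics/e.png

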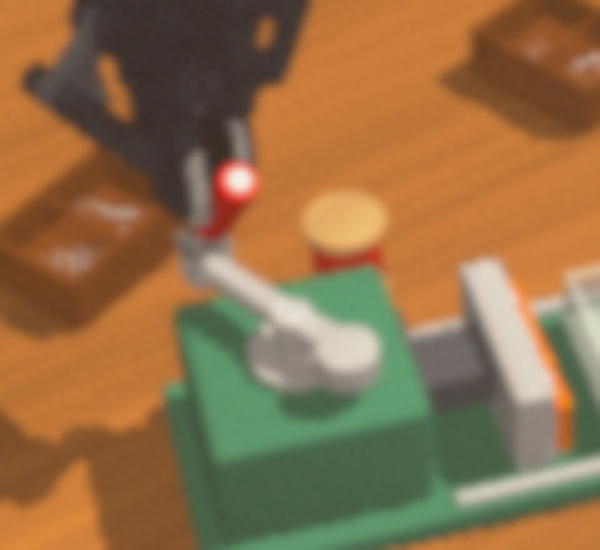

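```bash
cat >> h.py <<'E'
def fold(s,tip,pv,u,L=57):
    ph=np.radians(np.arange(20,121,1)); P=np.array([np.r_[pv,106]+L*np.r_[np.cos(f)*np.array(u),np.sin(f)] for f in ph])
    d=np.linalg.norm(proj(s,P)-tip,axis=1); i=d.argmin(); return np.degrees(ph[i]),d[i]
E
python3 - <<'E'
from h import *
s=snap('scene')
for L in(55,58,61): print(L,fold(s,(277.6,176.4),(497.5,-53.5),(.964,.267),L))
E
```

```text
55 (np.float64(56.0), np.float64(0.6103239509124925))
58 (np.float64(56.0), np.float64(0.17748815532686277))
61 (np.float64(56.0), np.float64(0.9328612363457944))
```

Call:
move_arm(
  motion="0 0 0 0 0 0;-0.16 -0.04 0.04 0.9 -3.4 0;-0.31 -0.09 0.08 1.9 -6.8 0;-0.46 -0.13 0.1 2.8 -10.1 0;-0.62 -0.17 0.11 3.7 -13.5 0;-0.78 -0.21 0.11 4.7 -16.9 0;-0.94 -0.26 0.11 5.6 -20.2 0;-1.09 -0.3 0.09 6.5 -23.6 0;-1.24 -0.34 0.07 7.5 -27 0;-1.24 -0.34 0.07 7.5 -27 0",
  squeeze=60,
)

```text
time: 5.92
tool_pos: [492.3, -55.4, 132.6]
tcp_rot: [-89.9, 28.5, -164.6]
ft_force: [8.6, 7.4, -11.1]
finger_gap: 12.5
```

```bash
python3 - <<'E'
from h import *
s=snap('scene')
cv2.imwrite('pics/f.png',cv2.resize(s['image'][140:220,235:325],None,fx=5,fy=5,interpolation=cv2.INTER_CUBIC)); z=readout.sense();print(z['tool_pos'],z['tcp_rot'],z['ft_force'],z['wrist_torque'],z['finger_gap'])
E
```

```text
[492.14820888 -55.42228027 132.49780695] [ -89.93505709   28.33416089 -164.64335257] [ 7.88825898  8.43965893 -7.1318801 ] [ 1.02412076 -0.51615352  0.51366154] 12.087205153161516
```

View pics/f.png

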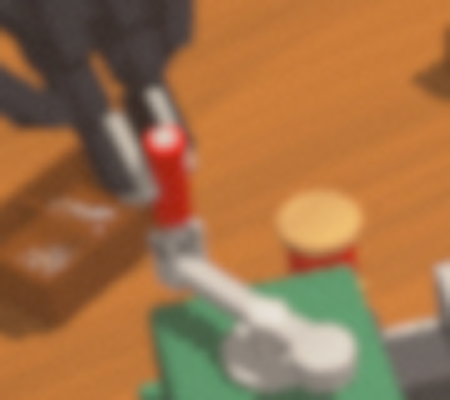

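Call:
move_arm(
  motion="0 0 0 0 0 0;0 0 0 0 0 0;0 0 0 0 0 0;0 0 0 0 0 0;0 0 2 0 0 0;0 0 5 0 0 0;0.4 0.1 6 -1.9 6.8 0;0.4 0.1 6 -3.7 13.5 0;0.4 0.1 6 -5.6 20.2 0;0.4 0.1 6 -7.5 27 0",
  fingers=5,
)

```text
time: 6.8
tool_pos: [497.1, -54.7, 193.2]
tcp_rot: [-89.7, -0.1, -164.7]
ft_force: [0.4, -0.5, 0.5]
finger_gap: 49.7
```

```bash
python3 - <<'E'
from h import *
z=readout.sense();print(z['tool_pos'],z['tcp_rot'],z['ft_force'],z['finger_gap'])
for n in('scene','top'):
    q=snap(n); h=cv2.cvtColor(q['image'],cv2.COLOR_BGR2HSV)
    m=((h[...,0]<6)|(h[...,0]>172))&(h[...,1]>150)&(h[...,2]>90); m[:, :230]=0; m[:,420:]=0
    k,l,st,c=cv2.connectedComponentsWithStats(m.astype(np.uint8))
    for i in range(1,k):
        if st[i,4]>8: print(n,st[i],c[i])
    if n=='scene': print(proj(q,[(497.5,-53.5,106+34)]),proj(q,[(500.5,-52.5,106+34)]))
E
```

```text
[497.0800573  -54.74049761 193.18486165] [-8.97357625e+01 -5.55819209e-02 -1.64681843e+02] [ 0.41838231 -0.48829761  0.49956199] 49.732354862576514
scene [264 168   9  17  91] [268.31868132 176.42857143]
[[267.00329583 174.60091638]] [[268.16363887 175.24441107]]
```

Call:
move_arm(
  motion="0.4 0.2 -2 0 0 0;0.4 0.2 -4 0 0 0;0.4 0.2 -5.5 0 0 0;0.4 0.2 -6.7 0 0 0;0.4 0.2 -6.7 0 0 0;0.4 0.2 -6.7 0 0 0",
)

```text
time: 7.4
tool_pos: [498.9, -52.1, 123.5]
tcp_rot: [-90.0, 0.0, -164.7]
ft_force: [0.1, 0.5, 0.1]
finger_gap: 50.4
```

Call:
move_arm(
  motion="0 0 0 0 0 0;0 0 0 0 0 0;0 0 0 0 0 0;0 0 0 0 0 0;0 0 0 0 0 0;0 0 0 0 0 0;0 0 0 0 0 0",
  fingers=1,
  squeeze=40,
)

```text
time: 7.98
tool_pos: [500.3, -52.4, 124.8]
tcp_rot: [-89.9, 0.1, -164.6]
ft_force: [-1.5, -1.5, 7.2]
finger_gap: 14.6
```

```bash
python3 - <<'E'
from h import *
z=readout.sense();print(z['tool_pos'],z['tcp_rot'],z['ft_force'],z['wrist_torque'],z['finger_gap'])
s=snap('scene')
cv2.imwrite('pics/g.png',cv2.resize(s['image'][140:220,235:325],None,fx=5,fy=5,interpolation=cv2.INTER_CUBIC))
E
```

```text
[500.31589043 -52.35112258 124.80305153] [-8.99150553e+01  1.18832844e-01 -1.64631192e+02] [-1.49531345 -1.48022049  7.22314143] [-0.23824105  0.2857392   0.04362412] 14.554619612341238
```

View pics/g.png

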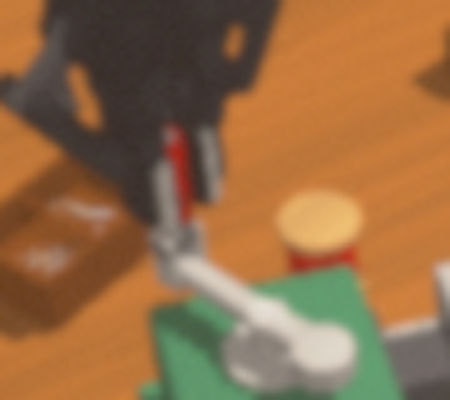

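Call:
move_arm(
  motion="-0.15 -0.04 0 0 0 0;-0.3 -0.08 0 0 0 0;-0.4 -0.11 0 0 0 0;-0.4 -0.11 0 0 0 0;-0.4 -0.11 0 0 0 0",
)

```text
time: 8.45
tool_pos: [498.3, -52.9, 125.0]
tcp_rot: [-89.9, 0.4, -164.6]
ft_force: [9.5, 0.6, -0.5]
finger_gap: 15.0
```

Call:
move_arm(
  motion="-0.15 -0.04 0 0 0 0;-0.25 -0.07 0 0 0 0;-0.25 -0.07 0 0 0 0;-0.25 -0.07 0 0 0 0",
)

```text
time: 8.78
tool_pos: [496.1, -53.5, 125.1]
tcp_rot: [-89.9, 0.4, -164.6]
ft_force: [12.8, 1.2, -0.4]
finger_gap: 14.9
```

```bash
cat > red.py <<'E'
from h import *
z=readout.sense();print(z['tool_pos'].round(1),z['ft_force'].round(1),round(z['finger_gap'],1))
for n in('scene','top'):
    q=snap(n); h=cv2.cvtColor(q['image'],cv2.COLOR_BGR2HSV)
    m=((h[...,0]<6)|(h[...,0]>172))&(h[...,1]>130)&(h[...,2]>70); m[:, :230]=0; m[:,420:]=0
    k,l,st,c=cv2.connectedComponentsWithStats(m.astype(np.uint8))
    for i in range(1,k):
        if st[i,4]>12: print(n,st[i],c[i].round(1))
    if n=='scene':
        for y in range(160,192):
            xx=np.where(m[y,255:285])[0]
            if len(xx): print(y,xx.min()+255,xx.max()+255,end=' | ')
        print(); p=z['tool_pos']; print(proj(q,[(p[0],p[1],zz) for zz in(106,119,140,161)]).round(1))
E
python3 red.py
```

```text
[496.1 -53.5 125.1] [12.8  1.2 -0.4] 14.9
scene [266 165   8  19  72] [269.8 173.5]
165 269 270 | 166 269 270 | 167 268 270 | 168 266 271 | 169 266 271 | 170 267 271 | 171 268 271 | 172 268 271 | 173 268 272 | 174 268 272 | 175 269 272 | 176 269 272 | 177 269 272 | 178 269 273 | 179 269 272 | 180 269 271 | 181 270 271 | 182 270 271 | 183 270 271 | 
[[268.7 186.8]
 [267.9 182.1]
 [266.7 174.2]
 [265.3 166.1]]
```

```bash
python3 - <<'E'
import numpy as np
A=np.array([0,0.]); c=53*np.array([np.cos(np.radians(-165)),np.sin(np.radians(-165))]); a=-165
for call in range(3):
    c0=c.copy(); rows=[]
    for k in range(10):
        a-=8; p=52*np.array([np.cos(np.radians(a)),np.sin(np.radians(a))]); q=np.round((p-c0)/10,2); rows.append('%g %g 0 0 0 0'%tuple(q)); c=c0+q*10
    print(a,';'.join(rows))
E
```

```text
-245 -0.04 0.74 0 0 0 0;-0.08 1.46 0 0 0 0;-0.02 2.19 0 0 0 0;0.15 2.89 0 0 0 0;0.41 3.57 0 0 0 0;0.76 4.2 0 0 0 0;1.19 4.78 0 0 0 0;1.71 5.3 0 0 0 0;2.29 5.73 0 0 0 0;2.92 6.08 0 0 0 0
-325 0.68 0.26 0 0 0 0;1.39 0.43 0 0 0 0;2.11 0.49 0 0 0 0;2.83 0.45 0 0 0 0;3.55 0.31 0 0 0 0;4.23 0.08 0 0 0 0;4.88 -0.25 0 0 0 0;5.47 -0.67 0 0 0 0;6 -1.16 0 0 0 0;6.46 -1.73 0 0 0 0
-405 0.37 -0.62 0 0 0 0;0.66 -1.29 0 0 0 0;0.84 -1.99 0 0 0 0;0.93 -2.71 0 0 0 0;0.92 -3.43 0 0 0 0;0.81 -4.15 0 0 0 0;0.59 -4.84 0 0 0 0;0.29 -5.5 0 0 0 0;-0.11 -6.11 0 0 0 0;-0.58 -6.66 0 0 0 0
```

Call:
move_arm(
  motion="-0.04 0.74 0 0 0 0;-0.08 1.46 0 0 0 0;-0.02 2.19 0 0 0 0;0.15 2.89 0 0 0 0;0.41 3.57 0 0 0 0;0.76 4.2 0 0 0 0;1.19 4.78 0 0 0 0;1.71 5.3 0 0 0 0;2.29 5.73 0 0 0 0;2.92 6.08 0 0 0 0",
  squeeze=50,
)

```text
time: 9.72
tool_pos: [522.8, 5.7, 124.9]
tcp_rot: [-89.8, 0.0, -164.6]
ft_force: [-3.6, -7.6, 10.5]
finger_gap: 14.6
```

```bash
cat > tq.py <<'E'
from h import *
import sys
A=np.array([545.7,-40.2])
z=readout.sense(); d=z['tool_pos'][:2]-A; f=z['ft_force'][:2]; u=d/np.linalg.norm(d); t=np.array([u[1],-u[0]])
print(z['time'],z['tool_pos'].round(1),'r',np.linalg.norm(d).round(2),'ang',np.degrees(np.arctan2(d[1],d[0])).round(1),'Frad',(f@u).round(2),'Ftan',(f@t).round(2),'M',-(f@t*np.linalg.norm(d)/1000).round(3),'fz',z['ft_force'][2].round(1),'gap',z['finger_gap'].round(1),'wt',z['wrist_torque'].round(2))
E
python3 tq.py; python3 red.py
```

```text
[522.8   5.7 124.9] [-3.6 -7.6 10.5] 14.6
scene [300 162   6  17  56] [302.8 169.1]

[[300.5 182.9]
 [300.1 178.2]
 [299.5 170.3]
 [298.8 162.2]]Traceback (most recent call last):
  File "tq.py", line 5, in <module>
    print(z['time'],z['tool_pos'].round(1),'r',np.linalg.norm(d).round(2),'ang',np.degrees(np.arctan2(d[1],d[0])).round(1),'Frad',(f@u).round(2),'Ftan',(f@t).round(2),'M',-(f@t*np.linalg.norm(d)/1000).round(3),'fz',z['ft_force'][2].round(1),'gap',z['finger_gap'].round(1),'wt',z['wrist_torque'].round(2))
                                                                                                                                                                                                                                                       ^^^^^^^^^^^^^^^^^^^^^
AttributeError: 'float' object has no attribute 'round'
```

Call:
move_arm(
  motion="0.68 0.26 0 0 0 0;1.39 0.43 0 0 0 0;2.11 0.49 0 0 0 0;2.83 0.45 0 0 0 0;3.55 0.31 0 0 0 0;4.23 0.08 0 0 0 0;4.88 -0.25 0 0 0 0;5.47 -0.67 0 0 0 0;6 -1.16 0 0 0 0;6.46 -1.73 0 0 0 0",
)

```text
time: 10.65
tool_pos: [586.8, -9.5, 124.8]
tcp_rot: [-90.1, 0.0, -164.6]
ft_force: [-6.9, 3.8, 12.1]
finger_gap: 14.6
```

```bash
sed -i "s/z\['finger_gap'\].round(1)/round(z['finger_gap'],1)/" tq.py; python3 tq.py
```

```text
10.65 [586.8  -9.5 124.8] r 51.33 ang 36.7 Frad -3.23 Ftan -7.16 M 0.368 fz 12.1 gap 14.6 wt [ 0.66  1.39 -0.03]
```

Call:
move_arm(
  motion="0.37 -0.62 0 0 0 0;0.66 -1.29 0 0 0 0;0.84 -1.99 0 0 0 0;0.93 -2.71 0 0 0 0;0.92 -3.43 0 0 0 0;0.81 -4.15 0 0 0 0;0.59 -4.84 0 0 0 0;0.29 -5.5 0 0 0 0;-0.11 -6.11 0 0 0 0;-0.58 -6.66 0 0 0 0",
)

```text
time: 11.48
tool_pos: [581.6, -74.9, 124.9]
tcp_rot: [-90.2, 0.2, -164.6]
ft_force: [-1.7, 11.9, 10.6]
finger_gap: 14.7
```

```bash
python3 tq.py; python3 - <<'E'
from h import *
t=snap('top'); s=snap('scene')
b=cv2.resize(s['image'][165:255,310:420],None,fx=4.5,fy=4.5,interpolation=cv2.INTER_CUBIC)
a=cv2.resize(t['image'][165:255,225:290],None,fx=4.5,fy=4.5,interpolation=cv2.INTER_CUBIC)
cv2.imwrite('pics/i.png',np.hstack([a,b]))
a=-405
import math
for step,n in((4,6),(3,4),(3,4),(3,4)):
    rows=[];a0=a
    for k in range(n):
        a-=step; rows.append('%g %g 0 0 0 0'%tuple(round(5.2*(f(math.radians(a))-f(math.radians(a0))),2) for f in(math.cos,math.sin)))
    print(a,';'.join(rows))
E
```

```text
11.4833 [581.6 -74.9 124.9] r 49.93 ang -44.0 Frad -9.51 Ftan -7.34 M 0.367 fz 10.6 gap 14.7 wt [ 2.03  0.46 -0.02]
-429 -0.27 -0.25 0 0 0 0;-0.55 -0.48 0 0 0 0;-0.84 -0.68 0 0 0 0;-1.16 -0.87 0 0 0 0;-1.48 -1.04 0 0 0 0;-1.81 -1.18 0 0 0 0
-441 -0.26 -0.09 0 0 0 0;-0.52 -0.17 0 0 0 0;-0.78 -0.23 0 0 0 0;-1.05 -0.28 0 0 0 0
-453 -0.27 -0.04 0 0 0 0;-0.54 -0.06 0 0 0 0;-0.81 -0.06 0 0 0 0;-1.09 -0.06 0 0 0 0
-465 -0.27 0.02 0 0 0 0;-0.54 0.06 0 0 0 0;-0.81 0.11 0 0 0 0;-1.07 0.17 0 0 0 0
```

View pics/i.png

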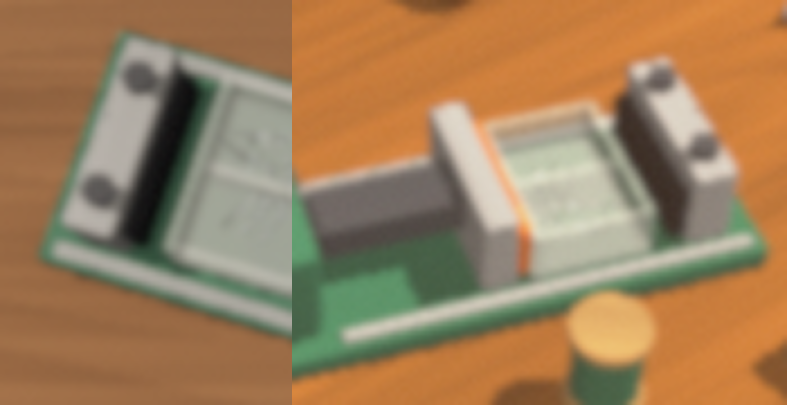

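The pad has reached the box. The box stands about 9 mm short of the bumper, at left-crop columns 170–222 against 150–195. I continue in slower steps.

Call:
move_arm(
  motion="-0.27 -0.25 0 0 0 0;-0.55 -0.48 0 0 0 0;-0.84 -0.68 0 0 0 0;-1.16 -0.87 0 0 0 0;-1.48 -1.04 0 0 0 0;-1.81 -1.18 0 0 0 0",
)

```text
time: 12.08
tool_pos: [564.1, -86.2, 124.9]
tcp_rot: [-90.1, 0.2, -164.6]
ft_force: [3.6, 12.6, 7.5]
finger_gap: 14.6
```

```bash
python3 tq.py
```

```text
12.0833 [564.1 -86.2 124.9] r 49.54 ang -68.2 Frad -10.36 Ftan -8.08 M 0.4 fz 7.5 gap 14.6 wt [ 2.1  -0.29 -0.05]
```

Call:
move_arm(
  motion="-0.26 -0.09 0 0 0 0;-0.52 -0.17 0 0 0 0;-0.78 -0.23 0 0 0 0;-1.05 -0.28 0 0 0 0",
)

```text
time: 12.42
tool_pos: [554.0, -88.9, 124.9]
tcp_rot: [-90.1, 0.3, -164.6]
ft_force: [5.6, 12.1, 6.0]
finger_gap: 14.5
```

```bash
python3 tq.py
```

```text
12.4167 [554.  -88.9 124.9] r 49.43 ang -80.3 Frad -10.96 Ftan -7.52 M 0.372 fz 6.0 gap 14.5 wt [ 2.13 -0.66  0.04]
```

Call:
move_arm(
  motion="-0.27 -0.04 0 0 0 0;-0.54 -0.06 0 0 0 0",
)

```text
time: 12.58
tool_pos: [548.8, -89.5, 124.9]
tcp_rot: [-90.1, 0.3, -164.6]
ft_force: [6.0, 11.8, 5.9]
finger_gap: 14.9
```

```bash
python3 tq.py
```

```text
12.5833 [548.8 -89.5 124.9] r 49.42 ang -86.4 Frad -11.35 Ftan -6.75 M 0.334 fz 5.9 gap 14.9 wt [ 2.18 -0.88 -0.02]
```

Call:
move_arm(
  motion="-0.27 0 0 0 0 0;-0.55 0 0 0 0 0",
)

```text
time: 12.75
tool_pos: [543.6, -89.6, 124.9]
tcp_rot: [-90.1, 0.3, -164.6]
ft_force: [7.2, 11.5, 5.0]
finger_gap: 14.6
```

```bash
python3 tq.py
```

```text
12.75 [543.6 -89.6 124.9] r 49.43 ang -92.5 Frad -11.78 Ftan -6.65 M 0.329 fz 5.0 gap 14.6 wt [ 2.17 -1.02 -0.05]
```

Call:
move_arm(
  motion="-0.27 0.02 0 0 0 0;-0.54 0.06 0 0 0 0",
)

```text
time: 12.92
tool_pos: [538.3, -89.1, 125.0]
tcp_rot: [-90.1, 0.4, -164.6]
ft_force: [8.1, 10.4, 3.0]
finger_gap: 14.5
```

```bash
python3 tq.py; python3 - <<'E'
from h import *
t=snap('top')
cv2.imwrite('pics/j.png',cv2.resize(t['image'][165:255,225:325],None,fx=5,fy=5,interpolation=cv2.INTER_CUBIC))
E
```

```text
12.9167 [538.3 -89.1 125. ] r 49.46 ang -98.6 Frad -11.45 Ftan -6.49 M 0.321 fz 3.0 gap 14.5 wt [ 2.04 -1.28 -0.02]
```

View pics/j.png

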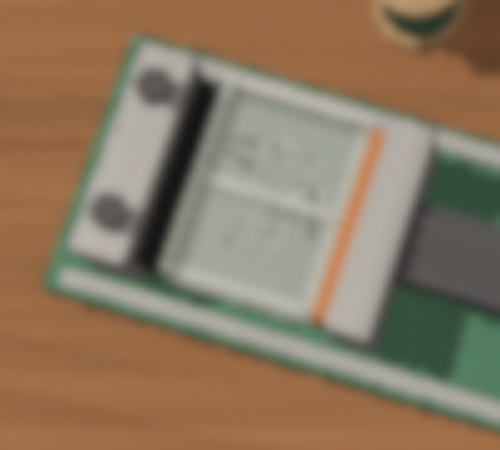

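Call:
move_arm(
  motion="-0.18 0.03 0 0 0 0;-0.36 0.07 0 0 0 0",
)

```text
time: 13.13
tool_pos: [535.0, -88.5, 125.0]
tcp_rot: [-90.1, 0.4, -164.6]
ft_force: [9.3, 10.1, 2.5]
finger_gap: 14.8
```

```bash
python3 tq.py
```

```text
13.1333 [535.  -88.5 125. ] r 49.44 ang -102.5 Frad -11.92 Ftan -6.91 M 0.341 fz 2.5 gap 14.8 wt [ 1.98 -1.36 -0.01]
```

Call:
move_arm(
  motion="-0.18 0.04 0 0 0 0;-0.35 0.09 0 0 0 0",
)

```text
time: 13.3
tool_pos: [531.6, -87.6, 125.0]
tcp_rot: [-90.1, 0.4, -164.6]
ft_force: [9.4, 10.9, 2.3]
finger_gap: 14.7
```

```bash
python3 tq.py
```

```text
13.3 [531.6 -87.6 125. ] r 49.45 ang -106.6 Frad -13.11 Ftan -5.94 M 0.294 fz 2.3 gap 14.7 wt [ 2.01 -1.5  -0.  ]
```

Call:
move_arm(
  motion="-0.17 0.06 0 0 0 0;-0.34 0.12 0 0 0 0",
)

```text
time: 13.47
tool_pos: [528.3, -86.5, 125.0]
tcp_rot: [-90.1, 0.4, -164.6]
ft_force: [9.6, 9.6, 2.0]
finger_gap: 14.5
```

```bash
python3 tq.py
```

```text
13.4667 [528.3 -86.5 125. ] r 49.48 ang -110.6 Frad -12.37 Ftan -5.59 M 0.277 fz 2.0 gap 14.5 wt [ 1.85 -1.66 -0.01]
```

Call:
move_arm(
  motion="-0.17 0.07 0 0 0 0;-0.34 0.14 0 0 0 0",
)

```text
time: 13.63
tool_pos: [525.1, -85.3, 125.0]
tcp_rot: [-90.0, 0.4, -164.6]
ft_force: [12.3, 8.5, 0.2]
finger_gap: 14.4
```

```bash
python3 tq.py
```

```text
13.6333 [525.1 -85.3 125. ] r 49.56 ang -114.6 Frad -12.86 Ftan -7.66 M 0.38 fz 0.2 gap 14.4 wt [ 1.77 -2.01  0.03]
```

Call:
move_arm(
  motion="-0.08 0.04 0 0 0 0;-0.16 0.08 0 0 0 0",
)

```text
time: 13.8
tool_pos: [523.7, -84.6, 125.0]
tcp_rot: [-90.0, 0.5, -164.6]
ft_force: [13.8, 7.7, -0.3]
finger_gap: 14.3
```

```bash
python3 tq.py
```

```text
13.8 [523.7 -84.6 125. ] r 49.59 ang -116.3 Frad -13.01 Ftan -8.94 M 0.443 fz -0.3 gap 14.3 wt [ 1.65 -2.13  0.  ]
```

Call:
move_arm(
  motion="-0.08 0.04 0 0 0 0",
)

```text
time: 13.88
tool_pos: [523.1, -84.3, 125.1]
tcp_rot: [-90.0, 0.5, -164.6]
ft_force: [12.9, 8.1, -1.4]
finger_gap: 14.7
```

```bash
python3 tq.py
```

```text
13.8833 [523.1 -84.3 125.1] r 49.59 ang -117.1 Frad -13.08 Ftan -7.82 M 0.388 fz -1.4 gap 14.7 wt [ 1.53 -2.28 -0.04]
```

```bash
cat >> tq.py <<'E'
D='''554.0 -88.9 2.13 -.66 5.6 12.1
548.8 -89.5 2.18 -.88 6 11.8
543.6 -89.6 2.17 -1.02 7.2 11.5
538.3 -89.1 2.04 -1.28 8.1 10.4
535 -88.5 1.98 -1.36 9.3 10.1
531.6 -87.6 2.01 -1.5 9.4 10.9
528.3 -86.5 1.85 -1.66 9.6 9.6
525.1 -85.3 1.77 -2.01 12.3 8.5
523.7 -84.6 1.65 -2.13 13.8 7.7
523.1 -84.3 1.53 -2.28 12.9 8.1
'''
import os
open('log.txt','a').close()
if not os.path.getsize('log.txt'): open('log.txt','w').write(D)
else: open('log.txt','a').write(' '.join('%.2f'%v for v in(*z['tool_pos'][:2],*z['wrist_torque'][:2],*f))+'\n')
L=np.loadtxt('log.txt'); W=np.c_[-L[:,3],L[:,2]]; k=(W*L[:,4:]).sum()/(W*W).sum()
d=L[:,:2]-(A+[0,1]); F=W*k
for dd,ff,fr in zip(d,F,L[:,4:]): print(round(np.degrees(np.arctan2(dd[1],dd[0])),1),'Mw %.3f Mf %.3f'%tuple((dd[0]*g[1]-dd[1]*g[0])/1000 for g in(ff,fr)))
print('lever',1/k)
E
python3 tq.py
```

```text
13.8833 [523.1 -84.3 125.1] r 49.59 ang -117.1 Frad -13.08 Ftan -7.82 M 0.388 fz -1.4 gap 14.7 wt [ 1.53 -2.28 -0.04]
-80.5 Mw 0.284 Mf 0.379
-86.5 Mw 0.287 Mf 0.338
-92.4 Mw 0.264 Mf 0.339
-98.4 Mw 0.275 Mf 0.327
-102.2 Mw 0.258 Mf 0.350
-106.2 Mw 0.249 Mf 0.301
-110.2 Mw 0.261 Mf 0.287
-114.1 Mw 0.316 Mf 0.392
-115.9 Mw 0.340 Mf 0.457
-116.6 Mw 0.384 Mf 0.399
lever 0.1776890167504331
```

Call:
move_arm(
  motion="-0.07 0.04 0 0 0 0;-0.14 0.08 0 0 0 0",
)

```text
time: 14.05
tool_pos: [521.8, -83.7, 125.1]
tcp_rot: [-90.0, 0.5, -164.6]
ft_force: [14.0, 6.5, -2.5]
finger_gap: 14.7
```

```bash
python3 tq.py | tail -4
```

```text
-115.9 Mw 0.339 Mf 0.457
-116.6 Mw 0.383 Mf 0.399
-118.2 Mw 0.394 Mf 0.469
lever 0.17800381452920386
```

Call:
move_arm(
  motion="-0.08 0.04 0 0 0 0",
)

```text
time: 14.13
tool_pos: [521.1, -83.3, 125.1]
tcp_rot: [-90.0, 0.5, -164.6]
ft_force: [15.9, 7.1, -1.3]
finger_gap: 14.8
```

```bash
python3 tq.py | tail -3
```

```text
-118.2 Mw 0.397 Mf 0.469
-119.1 Mw 0.423 Mf 0.527
lever 0.17685239935396674
```

Call:
move_arm(
  motion="-0.09 0.05 0 0 0 0;-0.09 0.05 0 0 0 0",
)

```text
time: 14.3
tool_pos: [520.2, -82.8, 125.1]
tcp_rot: [-90.0, 0.5, -164.6]
ft_force: [14.7, 7.4, -2.3]
finger_gap: 15.1
```

```bash
python3 tq.py | tail -3
```

```text
-119.1 Mw 0.424 Mf 0.527
-120.3 Mw 0.387 Mf 0.452
lever 0.1767615483164683
```

Call:
move_arm(
  motion="0.05 0.03 0 0 0 0;0.1 0.06 0 0 0 0;0.1 0.06 0 0 0 0",
)

```text
time: 14.55
tool_pos: [520.5, -82.8, 125.0]
tcp_rot: [-90.0, 0.4, -164.6]
ft_force: [9.8, 4.1, 1.7]
finger_gap: 14.5
```

Call:
move_arm(
  motion="0 0 0 0 0 0;0 0 0 0 0 0;0 0 0 0 0 0;0 0 0 0 0 0;0 0 0 0 0 0;0 0 2 0 0 0;0 0 5 0 0 0;0 0 8 0 0 0;0 0 10 0 0 0;0 0 10 0 0 0",
  fingers=5,
)

```text
time: 15.38
tool_pos: [520.0, -84.5, 229.0]
tcp_rot: [-89.8, 0.4, -164.6]
ft_force: [0.9, -0.6, 0.2]
finger_gap: 50.1
```

Call:
move_arm(
  motion="-3 -4 2 0 0 0;-6 -8 4 0 0 0;-8 -12 5 0 0 0;-10 -15 6 0 0 0;-12 -18 6 0 0 0;-12 -20 6 0 0 0;-12 -20 6 0 0 0",
)

```text
time: 15.97
tool_pos: [394.9, -289.0, 283.4]
tcp_rot: [-89.9, -0.1, -164.9]
ft_force: [0.7, -0.5, 0.2]
finger_gap: 49.8
```

```bash
python3 red.py; python3 - <<'E'
from h import *
t=snap('top'); s=snap('scene')
b=cv2.resize(s['image'][150:260,240:420],None,fx=4.4,fy=4.4,interpolation=cv2.INTER_CUBIC)[:280]
a=cv2.resize(t['image'][165:280,225:420],None,fx=4,fy=4,interpolation=cv2.INTER_CUBIC)[:310]
w=min(a.shape[1],b.shape[1]); cv2.imwrite('pics/k.png',np.vstack([a[:,:w],b[:,:w]]))
E
```

```text
[ 394.9 -289.   283.4] [ 0.7 -0.5  0.2] 49.8
scene [254 177  11  21 129] [259.7 187.6]
177 260 260 | 178 261 261 | 179 255 262 | 180 255 262 | 181 255 262 | 182 255 262 | 183 255 262 | 184 255 262 | 185 256 262 | 186 256 263 | 187 257 263 | 188 257 263 | 189 257 263 | 190 257 263 | 191 257 263 | 
[[137.1 204.5]
 [134.6 199.8]
 [130.6 191.9]
 [126.4 183.8]]
top [403 235  14  12  83] [408.5 241.4]
```

View pics/k.png

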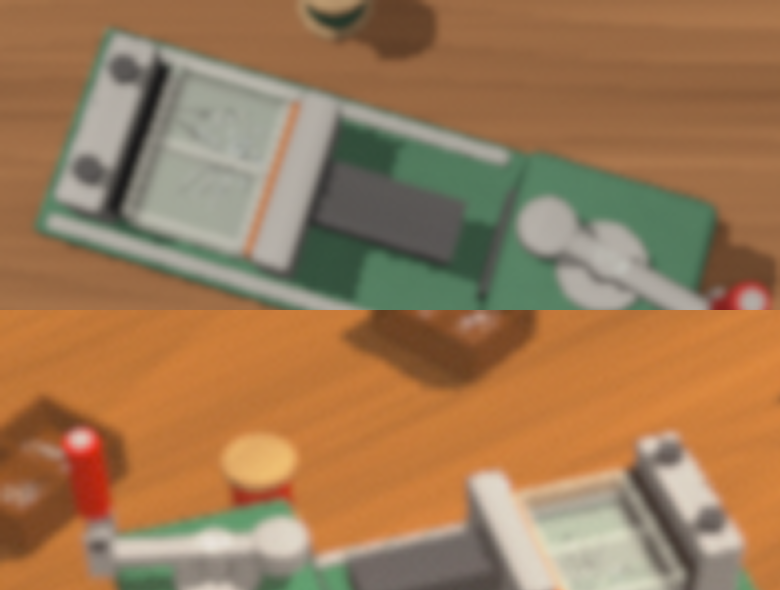

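Top view: the box lies square against the black bumper (crop column 165→120) with the orange pad on it. The handle stands free, with its tip at about top (413,240) and scene (258.6,179.5). I check its uprightness by triangulation.

```bash
python3 - <<'E'
from h import *
t=snap('top'); s=snap('scene')
(o1,d1),(o2,d2)=ray(t,(413,240)),ray(s,(258.6,179.5))
x=np.linalg.lstsq(np.c_[d1,-d2],o2-o1,rcond=None)[0]; p,q=o1+d1*x[0],o2+d2*x[1]; T=(p+q)/2
print('tip',T,np.linalg.norm(p-q))
A=np.array([545.7,-39.2]); a=np.radians(-120.3); u=np.array([np.cos(a),np.sin(a)]); pv=A+50*u
print('tip radial-50',(T[:2]-A)@u-50,'tang',(T[:2]-A)@[u[1],-u[0]],'fold',fold(s,(258.6,179.5),pv,-u,57),fold(t,(413,240),pv,-u,57))
h=cv2.cvtColor(t['image'],cv2.COLOR_BGR2HSV)
b=proj(s,[np.r_[pv,106+k] for k in(13,34,57)]); print(b)
E
```

```text
tip [521.93542322 -83.20757892 160.77010628] 4.158551870464821
tip radial-50 -0.014166711783374808 tang -1.6848093705955662 fold (np.float64(88.0), np.float64(1.6008982246630115)) (np.float64(92.0), np.float64(0.8666942497499447))
[[260.5163481  194.8062376 ]
 [259.04057489 186.93685265]
 [257.35431147 177.94788289]]
```

```bash
python3 -c "
from bench import r,readout
print(readout.sense()['ft_force']); print(r.hand_in())"
```

```text
[-0.06074346 -0.20439997  0.34394262]
the job is handed in; nothing more can be done
None
```

The job is done and handed in: the handle stands upright and the box is held against the bumper at an estimated 18–20 N. That figure is inferred from the crank, because nothing measures the clamping force directly.

**What I did:** The handle stopped at about 56° on the first lift because the pads slipped on the sleeve. I tilted the gripper to bring it near upright, regripped with the gripper pointing straight down, and pushed it the rest of the way. I then wound the crank about 315° clockwise. The winding torque began to rise at a crank-arm direction of about -111.5°, and I stopped about 9° past that. I let go and backed away at about 16 s of the 72 s allowed.

**Last checks:**
- **Box:** the final picture shows it square against the bumper with the pad on it, and none of the other objects looked moved.
- **Handle:** it measures 88° from one camera and 92° from the other, with the two tip sightings 4 mm apart. I take it as upright to within a few degrees.
- **Clamping force:** the angle past contact suggests about 20 N. The torque rise suggests 16 N from the wrist moment and about 20 N from the noisier force reading, both about 1° before the final stop. The last reading, taken with the arm at rest, was lower at 12–14 N, which I put down to the drag relaxing. Every estimate is under 30 N.
- **Contact:** the gripper was clear of everything and the wrist force was about zero at hand-in.

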